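Slide the fly-tying vise along its rail to the end stop

ROBOT

A 7-joint arm with a two-finger parallel gripper is mounted at the origin on the work surface. World frame = base frame: x ahead of the robot, y to its left, z up, the work surface at z = 0. Lengths are in m, angles in rad, forces in N, time in s.
With the tool pointing down it reaches from about 0.4 to 0.85 m from the base axis. Payload 4.5 kg.
Tool frame: the origin (TCP) lies at the very end of the fingers, on their centre line; the grasp point (between the pads) lies 19 mm behind it (arm.grip_depth is the distance from the TCP to the grasp point, in m); z points along the fingers, y is the direction in which the jaws open and shut (so a half turn about z gives the same grasp; the last joint's range is limited). The gripper opens to 88 mm and grips with 3 to 60 N. Pads are 18 mm wide; open, the fingers measure 123 mm over their backs; the gripper's body (75 mm by 187 mm) begins 45 mm behind the grasp point.
Start: joints at [-1.272, 0.689, -0.195, 1.565, 0.157, 0.902, -0.215], TCP at [0.164, 0.603, 0.239] pointing down, gripper open.
Joint ranges: [-3.01, 3.01], [-0.46, 2.08], [-1.47, 1.51], [0.13, 2.56], [-1, 4.14], [0.04, 2.09], [-2.66, 2.66]. Speed limits (rad/s): [2.57, 2.57, 3.14, 3.14, 3.14, 3.14, 3.14].

INTERFACE

Orientations are given as a unit quaternion [x, y, z, w].
In Python, from plant import arm, optics, order gives the robot as it stands.
- The arm moves only by the tool drive_tool, never from a script. Its argument "series" is a list of rows, each an object of numbers: "tx", "ty", "tz": the shift along the world's x, y, z in cm; "turn": the turn about the world's z in rad; "grip": the opening, from 0 (shut) to 1 (fully open). A call has 1 to 12 rows; each row shifts and turns the commanded pose from where the row before left it; what a row does not reach is not made up. A row lasts 1/8 s, in which the tool goes at most 62.5 mm and 10.7 degrees, less where a joint would pass 70% of its speed; a pose out of reach is approached as far as the arm can. A call is refused whole if a number of a shift passes 6.25 or a number of a turn 0.188, either way. A call with a gripper value outside its range is refused whole. The fingers move at their own pace and stop on an object; the grip force is fixed at half the most. Time passes only in rows, so rows that do not move let the fingers close. It gives the time, the measured TCP pose, the force and the opening at its end, in the units of the state.
- arm.sense(): the state, without advancing time (a new reading comes with each control period).
- optics.grab_frame(name): name is "scene" or "top" or "wrist"; returns a dict with "img" (420x560x3 uint8, blue, green, red), "fovy" (degrees; the focal length in pixels is half the picture's height over the tangent of half this angle, whatever the lens; pixels are square), "cx", "cy" (the principal point, pixels), "rvec" (rotation vector, rad) and "tvec" (3), from world to camera coordinates, as OpenCV has them. Camera axes: x right, y down, z forward; pixel columns grow to the right and rows downward; lengths in m; the calibration is good to about 2 mm. A picture is of the moment at which its call begins. There is no depth.
- order.hand_in(): hands the job in, once; it reports no verdict.
Trained networks look in a picture, given as the dict that the camera call returned (one of the last four; its "shot" number tells which), for a name from the list of things; names that differ only in an ending like _2 or _b are one class to them, and where a whole thing is asked for, a point or a joint stands for the part that bears it (a point fixed in the world has none). Each returns a list of dicts, best first, with "score" (0 to 1); they miss things now and then, are a little off and sometimes report something else, mostly with a low value. They report only what shows in the picture. A call takes as long as a camera call.
- optics.boxes_of(picture, label): "bbox" ([left, top, right, bottom] as shares, 0 to 1, of the picture: columns of its width, rows of its height, round what is visible of it).
- optics.pinpoint(picture, label): "point" ([column, row] as shares, 0 to 1, of the picture: columns of its width, rows of its height: a listed point, or the origin of a listed thing).
The state is a dict: "t": time; "joint_positions": joint angles; "qd": joint speeds; "joint_torque": joint torques, N m; "position": TCP position; "orientation": TCP orientation; "wrist_force": force on the tool from outside, world axes, zero at the start; "torque": the same for the moment, N m; "width": opening from 0.0 (shut) to 1.0 (fully open).
Only numpy, scipy, OpenCV 4.12 (cv2) and the standard library are available. Lean on these libraries where they do the work, as an engineer would, in place of code of your own. Each camera call takes 0.05 s, during which the arm holds its last target. There are 200 camera calls.

TASK

The fly-tying vise stands on a carriage that is locked on its slide rail. Press the round lock button on the carriage down with a fingertip, keep it held down while you push the carriage along the rail until it rests against the end stop, and only then let go, so that the button springs up and locks the carriage there. Do not touch the vise, and leave the things standing about where they are.

Things in the scene. Friction and masses are not known exactly. Their poses are not given: they have to be found in the camera images.
- lock_button (a joint): How far the lock button is pressed into the carriage (m): 0 = up, 0.008 = fully down. About 2 N starts it, 6 N holds it fully down. The carriage is free once it is pressed 5 mm or more; the button springs back up when let go.
- lock_button_top (a point): Centre of the top of the lock button, a flat black round cap 30 mm across standing alone between two steel walls on the near half of the carriage's plate. z is up. The cap's top is 60 mm above the table when up, 52 mm when fully down; the plate round it is at 46 mm. Other black round knobs (on the end stop and the vise) are not buttons. The point moves with the button.
- guard_wall (a point): Middle of the top edge of the guard wall ahead of the button (towards the end stop); its twin stands behind the button. Walls: 40 mm long across the slide, 8 mm thick, centred 32 mm from the button's centre, so 56 mm free between them; tops 66 mm above the table. A finger on the button may push the carriage by its wall. The space between is open across the slide.
- carriage (a joint): Travel of the carriage along the rail (m): 0 = start, locked (2 mm of play either way), growing towards the end stop, which stands at a travel of 0.075 to 0.145. Unlocked, it takes 2 to 3 N to slide slowly and stays where it is left.
- carriage_edge (a point): On the carriage's edge that meets the end stop, at the plate's top, 46 mm above the table, 55 mm ahead of the button's centre. Its y axis is the slide direction towards the end stop, x points across from the button to the vise, z up. Steel plate: 110 mm along the slide, 170 mm across (40 mm beyond the button's centre on the near side).
- stop_face (a point): On the plane of the end stop's face that carriage_edge comes up against, in line with it, same axes, same height: the gap is the distance between the two along y. A notch there lets the button spring up when let go and locks the carriage (up to 2.5 mm of play).
- end_stop: Dark steel block clamped across the rail, 76 mm across, 26 mm along the slide, 58 mm tall, with a 20 mm screw knob on top reaching 68 mm. Does not move. Origin: on the table below the middle of the face that the carriage meets; y is the slide direction.
- rail: The aluminium slide rail fixed to the table, 380 mm long, 60 mm wide, 30 mm tall, with a 120 mm wide foot at each end. Origin: centre of its underside. Its y axis is the slide direction towards the end stop, z up.
- vise: The fly-tying vise bolted to the carriage; must not be touched. Origin: centre of its round foot (44 mm across), 46 mm above the table, 100 mm along x from the button's centre. A post carries a slanted barrel along the slide direction; jaw tip 60 mm ahead, 175 mm above the table; knob 26 mm across 50 mm behind; a small lever reaches 34 mm along +x.
- spool_a: Bystander: a thread spool standing on end, 34 mm across, 36 mm tall, olive thread. Origin: centre of its underside, z up. Leave it alone.
- spool_b: Bystander: a thread spool standing on end, 34 mm across, 36 mm tall, tan thread. Origin: centre of its underside, z up. Leave it alone.
- cement_jar: Bystander: a small amber jar with black cap, 38 mm across, 50 mm tall. Origin: centre of its underside, z up. Leave it alone.
- bead_tray: Bystander: a shallow white tray, 70 x 90 x 22 mm. Origin: centre of its underside, z up. Leave it alone.
- hair_stacker: Bystander: a slim brass tube with flared foot, 32 mm across, 55 mm tall. Origin: centre of its underside, z up. Leave it alone.
- scissors: Bystander: small scissors lying flat with yellow loops, about 115 mm long, 8 mm thick. Origin: on the table near the middle of its length, z up. Leave it alone.
- fly_box: Bystander: a closed olive box, 80 x 120 x 30 mm. Origin: centre of its underside, z up. Leave it alone.

How it is judged:
By the outcome, as a careful person would: the job done as asked, in the order asked, and still so for the second after the job is handed in, with the robot touching nothing.
It also fails if it takes over 38 s, if anything falls off the work surface, if the arm or the gripper's body presses on something with over 40 N, if the wrist force passes 120 N, or if a joint passes its speed limit or range.

## Working session

There is one attempt and no reset: what is moved stays moved. The work goes in short steps, Python scripts to look and compute and a tool call to move; the robot and the scene stay as the last step left them, time stands still between calls to the robot, and variables do not carry over. Pictures are saved under pics/ and viewed, on a budget of 10 in all, crops included, one or two more only if the job needs it, and the job is handed in when it is done.

Besides the shell and the picture viewer there is one more tool, called after "Call:" as name(argument=value, ...), one argument or row to a line, values as JSON. drive_tool: Moves the arm, as the interface text tells. Its arguments: {"type":"object","properties":{"series":{"type":"array"}},"required":["series"]}

```bash
mkdir -p pics; cat > h.py <<'E'
import numpy as np,cv2
from plant import arm,optics,order
def K(p):
    f=p["img"].shape[0]/2/np.tan(np.radians(p["fovy"])/2)
    return np.array([[f,0,p["cx"]],[0,f,p["cy"]],[0,0,1]])
def onplane(p,pt,z):
    R=cv2.Rodrigues(np.array(p["rvec"],float))[0];t=np.array(p["tvec"],float).ravel()
    d=R.T@np.linalg.solve(K(p),[pt[0]*560,pt[1]*420,1]);c=-R.T@t
    return c+d*(z-c[2])/d[2]
Z=dict(lock_button_top=.06,guard_wall=.066,carriage_edge=.046,stop_face=.046,end_stop=0,rail=0,vise=.046,spool_a=0,cement_jar=0,bead_tray=0,hair_stacker=0,scissors=0,fly_box=0)
def look(cam,names,n=2):
    p=optics.grab_frame(cam)
    for k in names:
        for r in optics.pinpoint(p,k)[:n]:
            print(cam,k,round(r["score"],2),np.round(np.array(r["point"])*[560,420],0),onplane(p,r["point"],Z[k]).round(4))
    return p
E
python3 - <<'E'
from h import *
for c in("top","scene"):
    p=look(c,Z); cv2.imwrite(f"pics/{c}1.png",p["img"])
s=arm.sense();print(s["t"],s["position"],s["orientation"],s["wrist_force"],s["width"])
E
```

```text
top lock_button_top 0.43 [443. 170.] [ 0.6591 -0.4482  0.06  ]
top lock_button_top 0.42 [242. 203.] [ 0.5944 -0.01    0.06  ]
top guard_wall 0.56 [230. 202.] [0.5942 0.0165 0.066 ]
top carriage_edge 0.8 [220. 210.] [0.5819 0.0405 0.046 ]
top stop_face 0.95 [171. 218.] [0.5652 0.1463 0.046 ]
top end_stop 0.71 [172. 201.] [0.6117 0.1532 0.    ]
top rail 0.62 [188. 196.] [0.6232 0.1177 0.    ]
top vise 0.85 [229. 160.] [0.6936 0.0199 0.046 ]
top spool_a 0.72 [276. 250.] [ 0.4953 -0.0807  0.    ]
top spool_a 0.47 [196. 260.] [0.4769 0.0983 0.    ]
top cement_jar 0.7 [157. 279.] [0.4378 0.1838 0.    ]
top bead_tray 0.81 [211. 130.] [0.7778 0.0671 0.    ]
top hair_stacker 0.54 [143. 149.] [0.7357 0.2238 0.    ]
top hair_stacker 0.54 [226. 204.] [0.6038 0.0308 0.    ]
scene lock_button_top 0.63 [317. 231.] [0.6036 0.004  0.06  ]
scene guard_wall 0.68 [329. 227.] [0.5816 0.0257 0.066 ]
scene carriage_edge 0.8 [337. 240.] [0.592  0.0529 0.046 ]
scene carriage_edge 0.57 [159. 211.] [ 0.719  -0.4023  0.046 ]
scene stop_face 0.72 [381. 244.] [0.5531 0.1442 0.046 ]
scene end_stop 0.95 [375. 276.]
[... 271 characters left out ...]
922 -0.0742  0.    ]
scene cement_jar 0.73 [416. 240.] [0.4321 0.1922 0.    ]
scene cement_jar 0.44 [154. 212.] [ 0.6782 -0.4746  0.    ]
scene bead_tray 0.63 [306. 302.] [0.7675 0.0724 0.    ]
scene bead_tray 0.38 [314. 229.] [ 0.5224 -0.0478  0.    ]
scene hair_stacker 0.61 [380. 322.] [0.7399 0.2244 0.    ]
scene hair_stacker 0.61 [311. 223.] [ 0.5017 -0.0703  0.    ]
scene scissors 0.59 [404. 227.] [0.3946 0.1459 0.    ]
scene fly_box 0.82 [156. 212.] [ 0.6777 -0.4672  0.    ]
scene fly_box 0.7 [376. 277.] [0.6179 0.1637 0.    ]
1.4 [0.16354137 0.60322606 0.23872876] [ 1.31999125e-01  9.91249833e-01  1.04620072e-05 -5.33708105e-06] [-0.19856401  0.21621151 -0.32944183] 0.9974469288610675
```

View pics/top1.png

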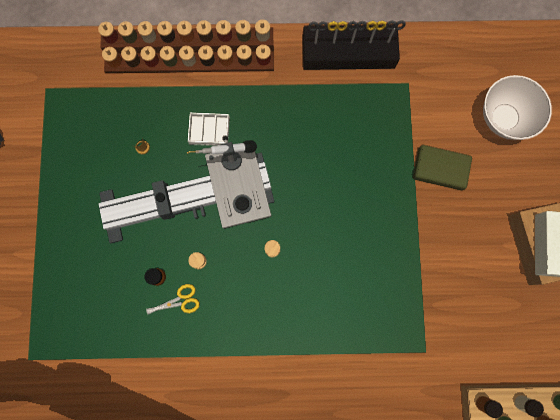

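View pics/scene1.png

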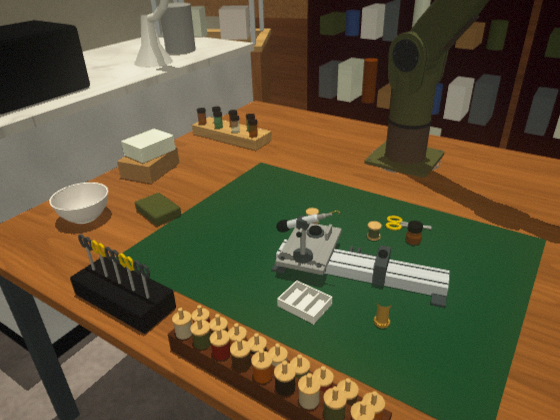

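Call:
drive_tool(
  series=[
    {"tx": 3,"ty": -4.3,"turn": 0.046,"grip": 0},
    {"tx": 3,"ty": -4.3,"turn": 0.046,"grip": 0},
    {"tx": 3,"ty": -4.3,"turn": 0.046,"grip": 0},
    {"tx": 3,"ty": -4.3,"turn": 0.046,"grip": 0},
    {"tx": 3,"ty": -4.3,"turn": 0.046,"grip": 0},
    {"tx": 3,"ty": -4.3,"turn": 0.046,"grip": 0},
    {"tx": 3,"ty": -4.3,"turn": 0.046,"grip": 0},
    {"tx": 3,"ty": -4.3,"turn": 0.046,"grip": 0},
    {"tx": 3,"ty": -4.3,"turn": 0.046,"grip": 0},
    {"tx": 3,"ty": -4.3,"turn": 0.046,"grip": 0},
    {"tx": 3,"ty": -4.3,"turn": 0.046,"grip": 0},
    {"tx": 3,"ty": -4.3,"turn": 0.052,"grip": 0},
  ],
)

```text
schema error: expected keys tx, ty, tz, turn, grip
```

Call:
drive_tool(
  series=[
    {"tx": 2,"ty": -3,"grip": 0},
    {"tx": 0,"ty": 0,"grip": 0},
    {"tx": 0,"ty": 0,"grip": 0},
  ],
)

```text
schema error: expected keys tx, ty, tz, turn, grip
```

```bash
python3 - <<'E'
from h import *
p=look("wrist",["lock_button_top","guard_wall","carriage_edge","stop_face","end_stop","vise"]); cv2.imwrite("pics/w1.png",p["img"])
E
```

```text
(no output)
```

View pics/w1.png

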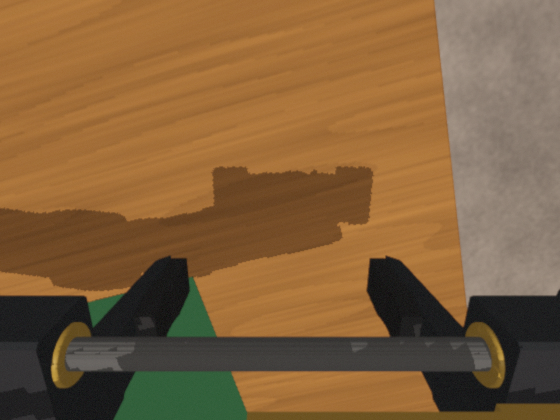

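The calls were refused because every row needs all the keys. The wrist view shows only the bare table and the open fingers, with nothing of the carriage in sight. I'm resending the move with complete rows.

Call:
drive_tool(
  series=[
    {"tx": 3,"ty": -4.3,"tz": 0,"turn": 0.046,"grip": 0},
    {"tx": 3,"ty": -4.3,"tz": 0,"turn": 0.046,"grip": 0},
    {"tx": 3,"ty": -4.3,"tz": 0,"turn": 0.046,"grip": 0},
    {"tx": 3,"ty": -4.3,"tz": 0,"turn": 0.046,"grip": 0},
    {"tx": 3,"ty": -4.3,"tz": 0,"turn": 0.046,"grip": 0},
    {"tx": 3,"ty": -4.3,"tz": 0,"turn": 0.046,"grip": 0},
    {"tx": 3,"ty": -4.3,"tz": 0,"turn": 0.046,"grip": 0},
    {"tx": 3,"ty": -4.3,"tz": 0,"turn": 0.046,"grip": 0},
    {"tx": 3,"ty": -4.3,"tz": 0,"turn": 0.046,"grip": 0},
    {"tx": 3,"ty": -4.3,"tz": 0,"turn": 0.046,"grip": 0},
    {"tx": 3,"ty": -4.3,"tz": 0,"turn": 0.046,"grip": 0},
    {"tx": 3,"ty": -4.3,"tz": 0,"turn": 0.052,"grip": 0},
  ],
)

```text
t: 3.25
position: [0.5246, 0.0858, 0.239]
orientation: [-0.147, 0.989, 0.0, 0.0]
wrist_force: [0.1, 0.0, 0.3]
width: 0.005
```

Call:
drive_tool(
  series=[
    {"tx": 1,"ty": -3,"tz": 0,"turn": 0,"grip": 0},
    {"tx": 1,"ty": -2,"tz": 0,"turn": 0,"grip": 0},
    {"tx": 0,"ty": 0,"tz": 0,"turn": 0,"grip": 0},
  ],
)

```text
t: 3.62
position: [0.5441, 0.0353, 0.2386]
orientation: [-0.144, 0.99, -0.0, 0.0]
wrist_force: [0.0, 0.2, -0.0]
width: 0.005
```

```bash
python3 - <<'E'
from h import *
p=look("wrist",["lock_button_top","guard_wall","carriage_edge","stop_face","end_stop","vise"]); cv2.imwrite("pics/w2.png",p["img"])
E
```

```text
wrist lock_button_top 0.71 [228. 217.] [ 0.5926 -0.0033  0.06  ]
wrist guard_wall 0.74 [254. 222.] [0.5879 0.0233 0.066 ]
wrist carriage_edge 0.44 [332. 246.] [0.5986 0.1137 0.046 ]
wrist stop_face 0.63 [373. 222.] [0.5593 0.1462 0.046 ]
wrist end_stop 0.84 [353. 251.] [0.6156 0.1552 0.    ]
wrist end_stop 0.32 [327. 243.] [0.6146 0.1208 0.    ]
wrist vise 0.56 [231. 293.] [0.6893 0.0218 0.046 ]
```

View pics/w2.png

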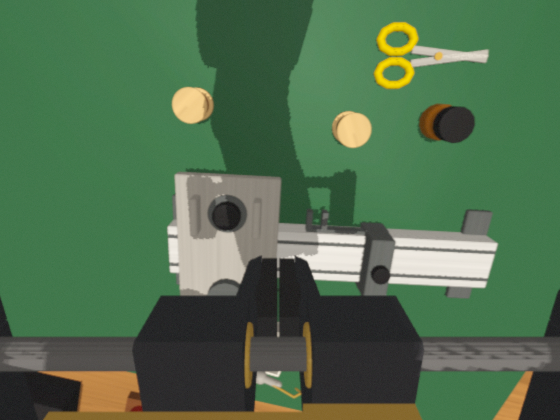

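```bash
python3 - <<'E'
from h import *
p=optics.grab_frame("wrist")
f=lambda u,v,z:onplane(p,(u/560,v/420),z)
for a,b,z in[((177,174),(280,178),.046),((280,226),(492,237),.03),((280,277),(488,288),.03)]:
    d=f(*b,z)-f(*a,z);print(np.degrees(np.arctan2(d[1],d[0])),np.linalg.norm(d))
g=cv2.cvtColor(p["img"],cv2.COLOR_BGR2GRAY)
print("button",f(226,214,.06),"walls",f(196,217,.066),f(257,217,.066), "stop",f(364,228,.058),f(363,290,.058))
cv2.imwrite("pics/w3.png",cv2.resize(p["img"][150:310,150:420],None,fx=2.9,fy=2.9,interpolation=cv2.INTER_CUBIC))
E
```

```text
104.66592278420569 0.10564197653603698
103.74796010327279 0.24291553011311762
103.50348279939601 0.251754940829666
button [ 0.58954013 -0.00250483  0.06      ] walls [ 0.59909763 -0.03030014  0.066     ] [0.5812053  0.02842724 0.066     ] stop [0.56343662 0.13894771 0.058     ] [0.63327632 0.16549422 0.058     ]
```

View pics/w3.png

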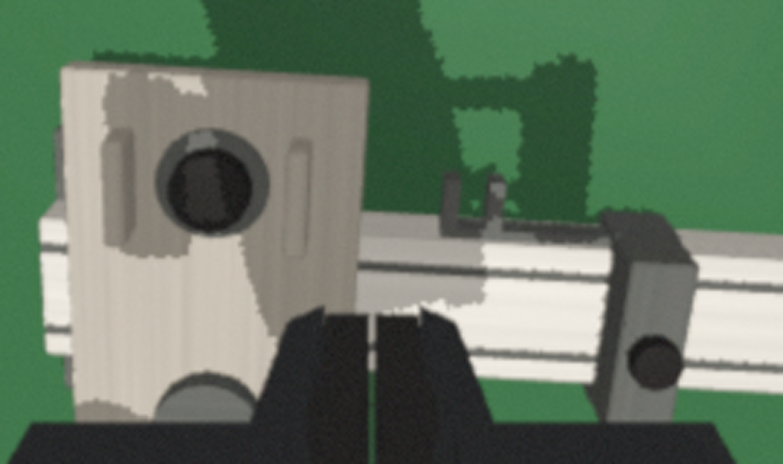

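Call:
drive_tool(
  series=[
    {"tx": 2,"ty": -1.7,"tz": 0,"turn": -0.02,"grip": 0},
    {"tx": 2,"ty": -1.7,"tz": 0,"turn": -0.02,"grip": 0},
    {"tx": 0.7,"ty": -0.7,"tz": -2,"turn": 0,"grip": 0},
    {"tx": 0,"ty": 0,"tz": -4,"turn": 0,"grip": 0},
    {"tx": 0,"ty": 0,"tz": -4,"turn": 0,"grip": 0},
    {"tx": 0,"ty": 0,"tz": -3.5,"turn": 0,"grip": 0},
    {"tx": 0,"ty": 0,"tz": -2,"turn": 0,"grip": 0},
    {"tx": 0,"ty": 0,"tz": 0,"turn": 0,"grip": 0},
    {"tx": 0,"ty": 0,"tz": 0,"turn": 0,"grip": 0},
  ],
)

```text
t: 5.15
position: [0.5904, -0.0032, 0.084]
orientation: [-0.127, 0.992, 0.0, 0.0]
wrist_force: [0.5, 1.3, 0.8]
width: 0.007
```

```bash
python3 - <<'E'
from h import *
p=look("wrist",["lock_button_top","guard_wall","carriage_edge","stop_face"],1)
q=look("scene",["lock_button_top","guard_wall","carriage_edge","stop_face"],1)
a=cv2.resize(p["img"][150:420,80:480],(500,338));b=cv2.resize(q["img"][190:290,240:400],(500,312),interpolation=cv2.INTER_CUBIC)[:260]
cv2.imwrite("pics/w4.png",np.vstack([a,b]))
print(arm.sense()["position"])
E
```

```text
wrist lock_button_top 0.68 [268. 258.] [ 0.5942 -0.0077  0.06  ]
wrist guard_wall 0.94 [329. 267.] [0.588 0.025 0.066]
wrist carriage_edge 0.92 [359. 254.] [0.5846 0.0463 0.046 ]
wrist stop_face 0.75 [526. 251.] [0.558  0.1429 0.046 ]
scene lock_button_top 0.69 [316. 229.] [ 0.5984 -0.002   0.06  ]
scene guard_wall 0.88 [329. 228.] [0.5853 0.0261 0.066 ]
scene carriage_edge 0.86 [337. 236.] [0.5772 0.0451 0.046 ]
scene stop_face 0.57 [381. 241.] [0.5439 0.1402 0.046 ]
[ 0.59063343 -0.00379926  0.08394602]
```

View pics/w4.png

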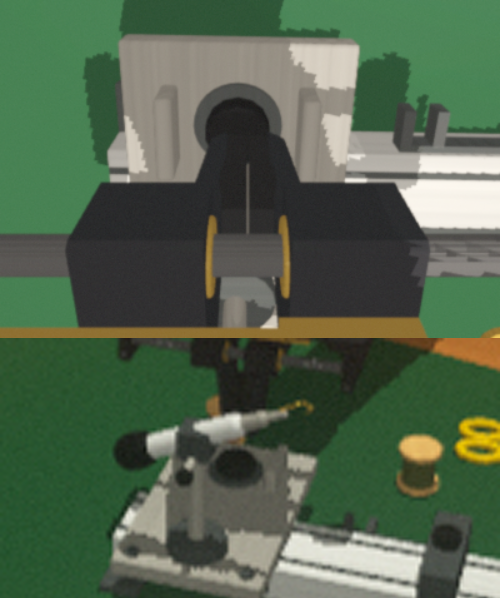

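```bash
python3 - <<'E'
from h import *
P=arm.sense()["position"]
for c in("wrist","scene"):
    p=optics.grab_frame(c)
    u=cv2.projectPoints(np.array([P,[.593,-.006,.06]]),np.array(p["rvec"]),np.array(p["tvec"]),K(p),None)[0].reshape(-1,2)
    print(c,u)
    print((u-[80,150])*1.25 if c=="wrist" else (u-[240,190])*3.125+[0,338])
E
```

```text
wrist [[277.36336819 276.01798227]
 [272.53664116 256.7098558 ]]
[[246.70421024 157.52247784]
 [240.67080145 133.38731975]]
scene [[316.61712764 219.18260019]
 [315.14091119 227.83124475]]
[[239.42852386 429.1956256 ]
 [234.81534748 456.22263985]]
```

Call:
drive_tool(
  series=[
    {"tx": 0.1,"ty": -0.2,"tz": -1,"turn": 0,"grip": 0},
    {"tx": 0,"ty": 0,"tz": -1,"turn": 0,"grip": 0},
    {"tx": 0,"ty": 0,"tz": -0.6,"turn": 0,"grip": 0},
    {"tx": 0,"ty": 0,"tz": -0.3,"turn": 0,"grip": 0},
    {"tx": 0,"ty": 0,"tz": 0,"turn": 0,"grip": 0},
  ],
)

```text
t: 6.38
position: [0.591, -0.006, 0.0547]
orientation: [-0.126, 0.992, -0.0, -0.001]
wrist_force: [-2.4, -2.1, 4.5]
width: 0.003
```

Call:
drive_tool(
  series=[
    {"tx": 0,"ty": 0,"tz": -0.2,"turn": 0,"grip": 0},
    {"tx": 0,"ty": 0,"tz": -0.2,"turn": 0,"grip": 0},
    {"tx": 0,"ty": 0,"tz": 0,"turn": 0,"grip": 0},
  ],
)

```text
t: 6.75
position: [0.591, -0.0061, 0.0521]
orientation: [-0.126, 0.992, -0.0, -0.0]
wrist_force: [-4.8, -1.2, 13.4]
width: 0.008
```

Call:
drive_tool(
  series=[
    {"tx": -0.12,"ty": 0.48,"tz": 0,"turn": 0,"grip": 0},
    {"tx": -0.12,"ty": 0.48,"tz": 0,"turn": 0,"grip": 0},
    {"tx": -0.12,"ty": 0.48,"tz": 0,"turn": 0,"grip": 0},
    {"tx": -0.12,"ty": 0.48,"tz": 0,"turn": 0,"grip": 0},
    {"tx": -0.12,"ty": 0.48,"tz": 0,"turn": 0,"grip": 0},
    {"tx": -0.12,"ty": 0.48,"tz": 0,"turn": 0,"grip": 0},
  ],
)

```text
t: 7.5
position: [0.5843, 0.0218, 0.0521]
orientation: [-0.126, 0.992, -0.001, 0.0]
wrist_force: [-3.7, -2.7, 13.6]
width: 0.006
```

```bash
python3 - <<'E'
from h import *
for c in("wrist","scene"): look(c,["guard_wall","carriage_edge","stop_face"],1)
s=arm.sense();print(s["position"],s["wrist_force"])
E
```

```text
wrist guard_wall 0.64 [345. 299.] [0.5804 0.0523 0.066 ]
wrist carriage_edge 0.66 [346. 301.] [0.5929 0.0608 0.046 ]
wrist stop_face 0.96 [522. 279.] [0.5581 0.1443 0.046 ]
scene guard_wall 0.68 [348. 239.] [0.6027 0.0855 0.066 ]
scene carriage_edge 0.67 [348. 240.] [0.5807 0.076  0.046 ]
scene stop_face 0.68 [381. 243.] [0.5522 0.1449 0.046 ]
[0.58398694 0.0229163  0.05210709] [-3.45073785 -1.81382581 13.54803738]
```

Call:
drive_tool(
  series=[
    {"tx": -0.12,"ty": 0.48,"tz": 0,"turn": 0,"grip": 0},
    {"tx": -0.12,"ty": 0.48,"tz": 0,"turn": 0,"grip": 0},
    {"tx": -0.12,"ty": 0.48,"tz": 0,"turn": 0,"grip": 0},
    {"tx": -0.12,"ty": 0.48,"tz": 0,"turn": 0,"grip": 0},
    {"tx": -0.12,"ty": 0.48,"tz": 0,"turn": 0,"grip": 0},
    {"tx": -0.12,"ty": 0.48,"tz": 0,"turn": 0,"grip": 0},
    {"tx": -0.12,"ty": 0.48,"tz": 0,"turn": 0,"grip": 0},
    {"tx": -0.12,"ty": 0.48,"tz": 0,"turn": 0,"grip": 0},
    {"tx": -0.12,"ty": 0.48,"tz": 0,"turn": 0,"grip": 0},
    {"tx": -0.12,"ty": 0.48,"tz": 0,"turn": 0,"grip": 0},
  ],
)

```text
t: 9.15
position: [0.5727, 0.0701, 0.0521]
orientation: [-0.126, 0.992, -0.001, 0.0]
wrist_force: [-2.5, -3.3, 13.7]
width: 0.008
```

Call:
drive_tool(
  series=[
    {"tx": -0.07,"ty": 0.29,"tz": 0,"turn": 0,"grip": 0},
    {"tx": -0.07,"ty": 0.29,"tz": 0,"turn": 0,"grip": 0},
    {"tx": -0.07,"ty": 0.29,"tz": 0,"turn": 0,"grip": 0},
    {"tx": -0.07,"ty": 0.29,"tz": 0,"turn": 0,"grip": 0},
  ],
)

```text
t: 9.65
position: [0.5699, 0.0818, 0.0521]
orientation: [-0.126, 0.992, -0.001, 0.0]
wrist_force: [-3.7, -2.9, 12.3]
width: 0.006
```

```bash
python3 - <<'E'
from h import *
for c in("wrist","scene","top"):
    p=look(c,["guard_wall","carriage_edge","stop_face"],1)
    if c=="wrist": cv2.imwrite("pics/w5.png",p["img"])
s=arm.sense();print(s["position"],s["wrist_force"])
E
```

```text
wrist carriage_edge 0.91 [384. 279.] [0.5612 0.1358 0.046 ]
wrist stop_face 0.64 [400. 279.] [0.5591 0.1438 0.046 ]
scene guard_wall 0.84 [368. 233.] [0.5576 0.1132 0.066 ]
scene carriage_edge 0.89 [375. 246.] [0.5676 0.1374 0.046 ]
scene stop_face 0.56 [381. 241.] [0.5455 0.1409 0.046 ]
top stop_face 0.37 [275. 251.] [ 0.4909 -0.079   0.046 ]
[0.56974436 0.08249643 0.05210686] [-2.64903679 -1.18279187 12.93972181]
```

View pics/w5.png

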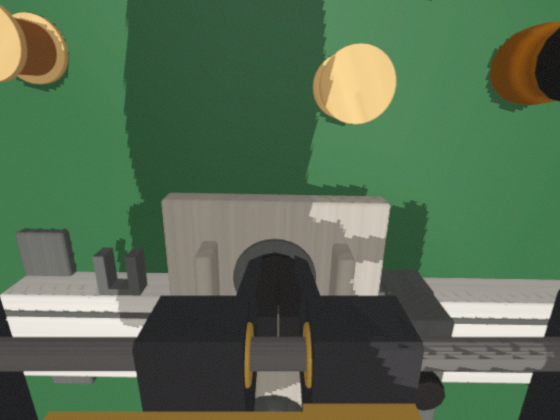

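Call:
drive_tool(
  series=[
    {"tx": -0.05,"ty": 0.2,"tz": 0,"turn": 0,"grip": 0},
    {"tx": -0.05,"ty": 0.2,"tz": 0,"turn": 0,"grip": 0},
    {"tx": -0.05,"ty": 0.2,"tz": 0,"turn": 0,"grip": 0},
  ],
)

```text
t: 10.62
position: [0.5685, 0.0878, 0.0521]
orientation: [-0.126, 0.992, -0.001, 0.001]
wrist_force: [-2.7, -2.4, 13.8]
width: 0.005
```

Call:
drive_tool(
  series=[
    {"tx": -0.04,"ty": 0.15,"tz": 0,"turn": 0,"grip": 0},
    {"tx": -0.04,"ty": 0.15,"tz": 0,"turn": 0,"grip": 0},
    {"tx": 0,"ty": 0,"tz": 0,"turn": 0,"grip": 0},
  ],
)

```text
t: 11.0
position: [0.5677, 0.0911, 0.0521]
orientation: [-0.126, 0.992, -0.001, 0.001]
wrist_force: [-2.4, -2.1, 12.9]
width: 0.003
```

Call:
drive_tool(
  series=[
    {"tx": -0.04,"ty": 0.15,"tz": 0,"turn": 0,"grip": 0},
    {"tx": -0.04,"ty": 0.15,"tz": 0,"turn": 0,"grip": 0},
    {"tx": 0,"ty": 0,"tz": 0,"turn": 0,"grip": 0},
  ],
)

```text
t: 11.38
position: [0.5676, 0.0914, 0.0521]
orientation: [-0.125, 0.992, -0.002, 0.001]
wrist_force: [-1.8, -6.9, 12.6]
width: 0.004
```

Call:
drive_tool(
  series=[
    {"tx": -0.04,"ty": 0.15,"tz": 0,"turn": 0,"grip": 0},
    {"tx": -0.04,"ty": 0.15,"tz": 0,"turn": 0,"grip": 0},
    {"tx": 0,"ty": 0,"tz": 0,"turn": 0,"grip": 0},
  ],
)

```text
t: 11.75
position: [0.5675, 0.0931, 0.0521]
orientation: [-0.125, 0.992, -0.003, 0.001]
wrist_force: [-0.1, -8.0, 11.3]
width: 0.006
```

```bash
python3 - <<'E'
from h import *
for c in("wrist","scene"):
    p=look(c,["guard_wall","carriage_edge","stop_face"],1)
    if c=="wrist": cv2.imwrite("pics/w6.png",p["img"])
s=arm.sense();print(s["position"],s["wrist_force"])
E
```

```text
wrist guard_wall 0.63 [338. 300.] [0.5645 0.1209 0.066 ]
wrist carriage_edge 0.89 [378. 278.] [0.559  0.1436 0.046 ]
wrist stop_face 0.81 [378. 276.] [0.5578 0.1434 0.046 ]
scene guard_wall 0.73 [372. 234.] [0.5537 0.1225 0.066 ]
scene carriage_edge 0.69 [379. 244.] [0.5558 0.1405 0.046 ]
scene stop_face 0.89 [379. 245.] [0.5595 0.1425 0.046 ]
[0.56749204 0.0930904  0.05208857] [ 0.07028085 -8.90047631 11.88813957]
```

View pics/w6.png

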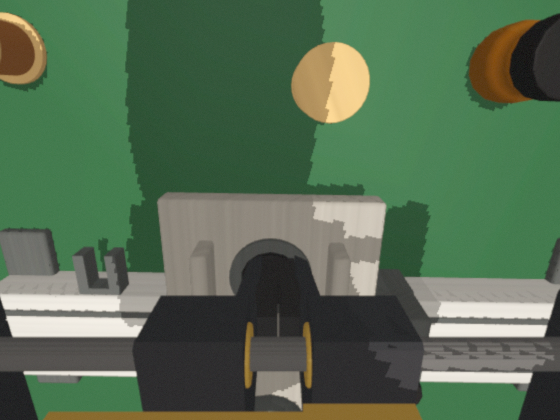

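Call:
drive_tool(
  series=[
    {"tx": 0,"ty": 0,"tz": -0.0,"turn": 0,"grip": 0},
    {"tx": 0,"ty": 0,"tz": 0.4,"turn": 0,"grip": 0},
    {"tx": 0,"ty": 0,"tz": 0.6,"turn": 0,"grip": 0},
    {"tx": 0,"ty": 0,"tz": 1,"turn": 0,"grip": 0},
    {"tx": 0,"ty": 0,"tz": 2,"turn": 0,"grip": 0},
    {"tx": 0,"ty": 0,"tz": 4,"turn": 0,"grip": 0},
    {"tx": 0,"ty": 0,"tz": 5,"turn": 0,"grip": 0},
    {"tx": 0,"ty": 0,"tz": 4,"turn": 0,"grip": 0},
    {"tx": -2,"ty": 0,"tz": 2,"turn": 0,"grip": 0},
    {"tx": -5,"ty": 0,"tz": 0,"turn": 0,"grip": 0},
    {"tx": -2,"ty": 0,"tz": 0,"turn": 0,"grip": 0},
    {"tx": 0,"ty": 0,"tz": 0,"turn": 0,"grip": 0},
  ],
)

```text
t: 13.65
position: [0.4743, 0.0983, 0.2412]
orientation: [-0.128, 0.992, 0.0, -0.0]
wrist_force: [0.3, 0.3, 0.3]
width: 0.002
```

```bash
python3 - <<'E'
from h import *
I=[]
for c,(a,b,u,v) in dict(wrist=(0,420,0,560),scene=(200,290,290,410)).items():
    p=look(c,["lock_button_top","guard_wall","carriage_edge","stop_face"],1)
    I.append(cv2.resize(p["img"][a:b,u:v],(400,300),interpolation=cv2.INTER_CUBIC))
cv2.imwrite("pics/w7.png",np.hstack(I))
look("top",["spool_a","cement_jar","hair_stacker","bead_tray"])
s=arm.sense();print(s["position"],s["wrist_force"],s["t"])
E
```

```text
wrist lock_button_top 0.56 [250. 262.] [0.5668 0.0917 0.06  ]
wrist guard_wall 0.59 [276. 270.] [0.5657 0.1207 0.066 ]
wrist carriage_edge 0.86 [298. 261.] [0.5594 0.145  0.046 ]
wrist stop_face 0.59 [297. 260.] [0.5595 0.1428 0.046 ]
scene lock_button_top 0.47 [360. 238.] [0.5777 0.102  0.06  ]
scene guard_wall 0.95 [373. 234.] [0.5539 0.1245 0.066 ]
scene carriage_edge 0.83 [378. 245.] [0.5609 0.1402 0.046 ]
scene stop_face 0.94 [382. 245.] [0.5569 0.1485 0.046 ]
top spool_a 0.74 [195. 262.] [0.4721 0.1003 0.    ]
top spool_a 0.49 [275. 250.] [ 0.4971 -0.0791  0.    ]
top hair_stacker 0.43 [138. 148.] [0.739  0.2345 0.    ]
top bead_tray 0.73 [209. 131.] [0.7754 0.0706 0.    ]
top bead_tray 0.42 [197. 217.] [0.5748 0.097  0.    ]
[0.4756682  0.09764444 0.24071949] [-0.75691813 -0.01858754 -0.2809884 ] 14.4
```

View pics/w7.png

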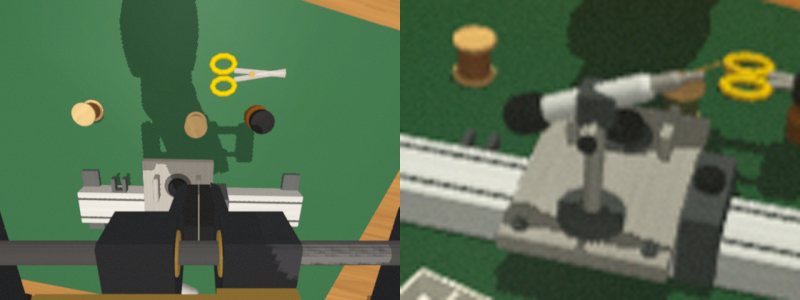

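The carriage sits flush against the end stop, the button is free, and the bystanders haven't moved. I'm handing in.

```bash
python3 -c "
from plant import order;print(order.hand_in())"
```

```text
the job is handed in; nothing more can be done
None
```

The carriage is against the end stop and the job is handed in, but I did not confirm directly that the lock caught.

- **Press:** I pressed the button fully down with the closed fingertips, to a tip height of 52 mm at about 13 N.
- **Push:** I held it down and slid the carriage about 0.1 m along the rail. At the stop the fingertip stalled and the push force rose from about 3 N to 8–9 N.
- **Release:** I let go only then, lifted straight up and moved clear, about 14 s in.

**Last checks:**
- **Gap:** The wrist camera put the carriage edge and the stop face within about 2 mm of each other. The scene camera said 8–9 mm after release but about 4 mm or less just before it. The pictures show the carriage flush with the stop, so I put the difference down to detection noise.
- **Lock:** I did not measure the button's height after release. That it sprang up and locked is inferred from the release and the pictures.
- **Bystanders:** The spools, tray and hair stacker were found within about 1 cm of where they started. The jar and scissors look unmoved in the pictures. I did not recheck the fly box, which the arm never came near.
- **Vise:** I saw no contact with it; the wrist force after backing off was near zero.

My first move calls were refused for missing keys, so nothing moved then.

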